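# Load a battery pack into the bench charging dock and bolt it in

### The arm

A 6-joint arm with a two-finger parallel gripper is mounted at the origin on the work surface. World frame = base frame: x ahead of the robot, y to its left, z up, the work surface at z = 0. Lengths are in mm, angles in rad, forces in N, time in s.
With the tool pointing down it reaches from about 350 to 975 mm from the base axis. Payload 4.9 kg.
Tool frame: the origin (TCP) lies midway between the tips of the shut fingers; the grasp point (between the pads) lies 19 mm behind it; z points along the fingers, y is the line along which they close (so a half turn about z gives the same grasp; the last joint's range is limited). The gripper opens to 85 mm and grips with 20 to 120 N. Pads are 22 mm wide; open, the fingers measure 114 mm over their backs; the gripper's body (76 mm by 85 mm) begins 54 mm behind the grasp point. The pads swing forward as they close: fully open they stand 13 mm farther back than shut.
Start: joints at [-1.285, 0.053, 1.613, -0, 1.476, -0.119], TCP at [246.14, -574.471, 231.304] pointing down, gripper open.
Joint ranges: [-3.01, 3.01], [-1.01, 2.22], [0.06, 2.58], [-1.02, 4.17], [0.09, 2.62], [-3.14, 3.14]. Speed limits (rad/s): [2.57, 2.57, 3.14, 3.14, 3.14, 3.14].

### API

Orientations are given as a unit quaternion [w, x, y, z].
In Python, from rig import bot gives the robot as it stands.
- The arm moves only by the tool arm_command, never from a script. Its arguments are lists of equal length, an entry for each row: "offset": the shift along the tool's x, y, z in cm, a list of three; "turn": the turn, a rotation vector about the tool's x, y, z in degrees, a list of three; "fingers": the opening in per cent of the stroke, from 0 (shut) to 100 (fully open). A call has 1 to 20 rows; each row shifts and turns the commanded pose from where the row before left it, along the tool's axes as they then stand; what a row does not reach is not made up. A row lasts 1/8 s, in which the tool goes at most 62.5 mm and 10.7 degrees, less where a joint would pass 70% of its speed; a pose out of reach is approached as far as the arm can. A call is refused whole if a number of a shift passes 6.25 or a number of a turn 10.7, either way. A call with a gripper value outside its range is refused whole. The fingers move at their own pace and stop on an object; the grip force is fixed at half the most. Time passes only in rows, so rows that do not move let the fingers close. It gives the time, the measured TCP pose, the force, the opening and the grip force at its end, in the units of the state.
- bot.get_state(): the state, without advancing time (a new reading comes with each control period).
- bot.capture(name): name is "scene" or "side" or "wrist"; returns the picture (420x560x3 uint8, red, green, blue); there is no depth.
- bot.calibration(name): a dict with "camera_matrix" (3x3 intrinsics, pixels), "dist" ([k1, k2, p1, p2, k3] as OpenCV has them; the pictures are not rectified), "pose" (4x4, takes a point from camera to world coordinates); the wrist camera has in their place "tool_from_camera" (4x4, takes a point from camera to tool coordinates, whose origin is the TCP and whose axes are the flange's). Camera axes: x right, y down, z forward; pixel columns grow to the right and rows downward; lengths in mm; the calibration is good to about 2 mm. A picture is of the moment at which its call begins: read the wrist's pose just before it. calibration takes no time and is no camera call.
- bot.job_done(): hands the job in; it is judged then, once.
The state is a dict: "clock": time; "q": joint angles; "joint_velocities": joint speeds; "tau": joint torques, N m; "tool_pos": TCP position; "tool_rot": TCP orientation; "contact_force": force on the tool from outside, world axes, zero at the start; "ft_torque": the same for the moment, N m; "width": finger opening in mm; "grip_force": force on a finger pad.
Only numpy, scipy, OpenCV 4.12 (cv2) and the standard library are available. Lean on these libraries where they do the work, as an engineer would, in place of code of your own. Each camera call takes 0.05 s, during which the arm holds its last target. There are 200 camera calls.

### The job

Draw the dock's sliding bolt fully back, then slide the flat battery pack along the bench, contact end first, into the dock's slot until it is fully home against the end, and finally slide the bolt fully shut again behind it. Keep the pack flat on the bench, do not lift it, and leave the other things on the bench where they are.

Things in the scene. Friction and masses are not known exactly. Their poses are not given: they have to be found in the camera images.
- pack_center (a point): Centre (half-way up) of the battery pack: flat black plastic slab, 116 mm long (its x), 92 wide (y), 15 thick (z, up), 0.25 to 0.5 kg, lying loose and flat on the bench; too wide to be gripped, so push it by its edges. Grey panel inlaid on top. Its +x end has four brass contacts and goes into the dock first.
- pack_front (a point): Middle of the pack's contact end face, 58 mm from the pack's centre along its +x, 7.5 mm above the bench; same axes as the pack.
- dock: Charging dock of grey metal, fixed to the bench, no floor: the pack slides on the bench. Origin: on the bench, middle of the throat where the straight slot begins; +x is the way the pack goes in, y across the slot, z up. Side walls from x = 0 to 138 mm are 95 mm apart (inner faces y = +-47.5), 10 thick, 22 high. Lips with inner edges 71 mm apart overhang at 18 to 22 mm height from x = 45 mm on.
- dock_entry (a point): Middle of the dock's flared entry, on the bench at dock x = -30 mm, y = 0; same axes as the dock. Here the 22 mm high guide walls are 123 mm apart; they narrow straight to 95 mm at the throat (dock x = 0).
- dock_stop (a point): Middle of the slot's end stop, at dock x = 138 mm, y = 0, 7.5 mm above the bench; same axes as the dock. Face of a block 45 mm high, 135 wide, reaching to x = 208 mm. With the pack fully home its contact end touches this face, its centre is at dock x = 80 mm and its rear face at x = 22 mm, 3 mm past the bolt.
- bolt (a joint): Travel in m of the steel bolt, a 10 mm square bar on the dock's -y side at dock x = 9 to 19 mm, sliding across the slot's mouth. 0: shut, its tip sticks 24 mm into the slot, 4 to 14 mm above the bench, barring the way in and out. 0.030: fully back (towards dock -y), clear of the slot. It starts shut or nearly, stays where left, and moves with about 2 N.
- bolt_post (a point): The bolt's upright post, steel, 10 mm (dock x) by 14 (dock y), top 60 mm above the bench; this point is on its axis at 45 mm height. Push it either way above the dock's 22 mm walls. At bolt = 0 it is at dock x = 14, y = -78 mm; at 0.030 at y = -108 mm. Its guide (16 mm high) reaches to dock y = -128 mm.
- spool: Bystander: spool of solder, 54 mm across, 55 mm high, standing; origin at its underside's centre.
- tin: Bystander: small open steel bowl, 64 mm across, 26 mm high; origin at its underside's centre.
- book: Bystander: blue book, 130 x 180 x 22 mm, lying flat; origin at its underside's centre.
- screwdriver: Bystander: screwdriver with a red handle, 170 mm long, lying flat; origin under its middle.
- fan: Bystander: black 80 x 80 x 25 mm cooling fan, lying flat; origin at its underside's centre.
- cellpack: Bystander: single round cell, 21 mm across, 52 mm high, standing; origin at its underside's centre.
Things that resemble listed ones, but are neither listed nor needed, are in the scene too. Leave any purple or red look-alike of the part that bears pack_center alone.

How it is judged:
By the outcome, as a careful person would: the job done as asked, in the order asked, and still so for the second after the job is handed in, with the robot touching nothing.
It also fails if it takes over 72 s, if anything falls off the work surface, if the arm or the gripper's body presses on something with over 40 N, if the wrist force passes 120 N, or if a joint passes its speed limit or range.

## Working session

There is one attempt and no reset: what is moved stays moved. The work goes in short steps, Python scripts to look and compute and a tool call to move; the robot and the scene stay as the last step left them, time stands still between calls to the robot, and variables do not carry over. Pictures are saved under pics/ and viewed, at most 12 in all, crops included, and the job is handed in when it is done.

Besides the shell and the picture viewer there is one more tool, called after ">>>" by a JSON object that holds its "name" and its "arguments". arm_command: Moves the arm, as the interface text tells. Its arguments: {"type":"object","properties":{"offset":{"type":"array"},"turn":{"type":"array"},"fingers":{"type":"array"}},"required":["offset","turn","fingers"]}

```bash
mkdir -p pics; ls
python3 - <<'E'
from rig import bot
import cv2,numpy as np
for n in ["scene","side"]:
    im=bot.capture(n); cv2.imwrite(f"pics/{n}0.png",im[:,:,::-1])
    c=bot.calibration(n); print(n,np.round(c["pose"],3).tolist(),np.round(c["camera_matrix"],1).tolist(),c["dist"])
print(bot.get_state()); print(bot.calibration("wrist"))
E
```

```text
pics
scene [[-0.537, 0.553, -0.637, 1256.49], [0.843, 0.335, -0.42, 441.647], [-0.019, -0.763, -0.646, 764.206], [0.0, 0.0, 0.0, 1.0]] [[459.1, 0.0, 280.4], [0.0, 459.1, 209.2], [0.0, 0.0, 1.0]] [-0.07264629  0.          0.          0.          0.        ]
side [[-0.996, -0.064, 0.059, 503.364], [-0.087, 0.76, -0.644, 630.235], [-0.003, -0.647, -0.763, 798.713], [0.0, 0.0, 0.0, 1.0]] [[398.0, 0.0, 276.1], [0.0, 398.0, 203.2], [0.0, 0.0, 1.0]] [-0.08910927  0.          0.          0.          0.        ]
{'clock': 0.1, 'q': array([-1.28499573e+00,  5.32717705e-02,  1.61416159e+00, -1.19970464e-05,
        1.47600348e+00, -1.19006108e-01]), 'joint_velocities': array([-0.00079959, -0.00193806, -0.00435701,  0.00070427, -0.00071425,
       -0.00061319]), 'tau': array([ 3.62870624e-04, -3.94907355e+01, -3.71362710e+01, -1.45904269e-04,
        3.98869146e-03, -7.79135604e-06]), 'tool_pos': array([ 245.98355156, -573.94164002,  230.19486009]), 'tool_rot': array([-9.18386988e-04,  9.79585744e-01,  2.01024674e-01, -8.27608951e-05]), 'contact_force': array([ 0.4132495 , -0.55482908,  0.0593092 ]), 'ft_torque': array([-0.03346707,  0.02522663, -0.03534335]), 'grip_force': 0.0, 'width': 85.35810922791265}
{'camera_matrix': array([[346.9804541 ,   0.        , 282.36185203],
       [  0.        , 346.9804541 , 204.65858013],
       [  0.        ,   0.        ,   1.        ]]), 'dist': array([-0.04758638,  0.        ,  0.        ,  0.        ,  0.        ]), 'tool_from_camera': array([[-1.72989023e-04, -9.47615126e-01, -3.19414376e-01,
         8.05536840e+01],
       [ 9.99999908e-01, -2.89137740e-04,  3.16210840e-04,
         6.04584750e-01],
       [-3.92000925e-04, -3.19414292e-01,  9.47615089e-01,
        -1.41866345e+02],
       [ 0.00000000e+00,  0.00000000e+00,  0.00000000e+00,
         1.00000000e+00]])}
```

View pics/scene0.png

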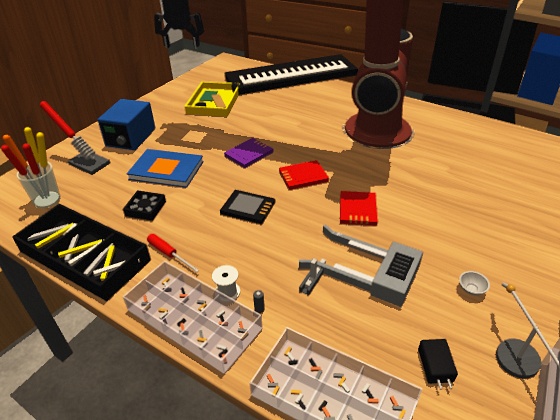

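View pics/side0.png

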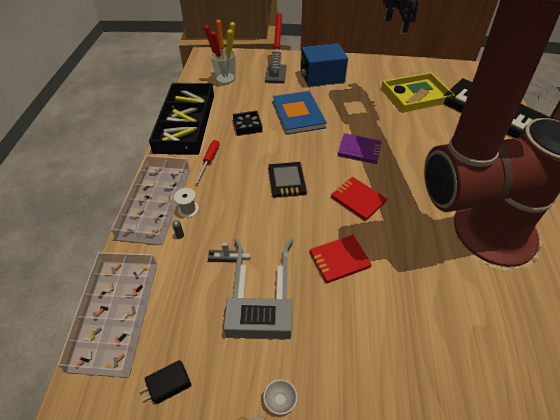

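The black pack with the grey panel is at scene (248,206) and side (287,180). Its contacts face the dock, at side (258,290), and the bolt post is near side (226,248). Next is an enlarged crop of the pack and dock.

```bash
cat > h.py <<'E'
import cv2,numpy as np
from rig import bot
from scipy.spatial.transform import Rotation as R
def cam(n):
    c=bot.calibration(n)
    if n!="wrist": return c["camera_matrix"],c["dist"],np.array(c["pose"])
    s=bot.get_state(); T=np.eye(4); w,x,y,z=s["tool_rot"]
    T[:3,:3]=R.from_quat([x,y,z,w]).as_matrix(); T[:3,3]=s["tool_pos"]
    return c["camera_matrix"],c["dist"],T@c["tool_from_camera"]
def cast(C,px,z):
    K,d,P=C
    u=cv2.undistortPoints(np.array(px,float).reshape(-1,1,2),K,d).reshape(-1,2)
    r=np.c_[u,np.ones(len(u))]@P[:3,:3].T; o=P[:3,3]
    t=(np.asarray(z)-o[2])/r[:,2]
    return o+r*t[:,None]
def proj(C,p):
    K,d,P=C; M=np.linalg.inv(P)
    return cv2.projectPoints(np.array(p,float).reshape(-1,1,3),cv2.Rodrigues(M[:3,:3])[0],M[:3,3],K,d)[0].reshape(-1,2)
E
python3 - <<'E'
import cv2
a=cv2.imread("pics/side0.png")[150:350,190:350]; b=cv2.imread("pics/scene0.png")[180:310,210:430]
cv2.imwrite("pics/a.png",cv2.resize(a,None,fx=3,fy=3,interpolation=cv2.INTER_CUBIC))
cv2.imwrite("pics/b.png",cv2.resize(b,None,fx=3.6,fy=3.6,interpolation=cv2.INTER_CUBIC))
E
```

```text
(no output)
```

View pics/a.png

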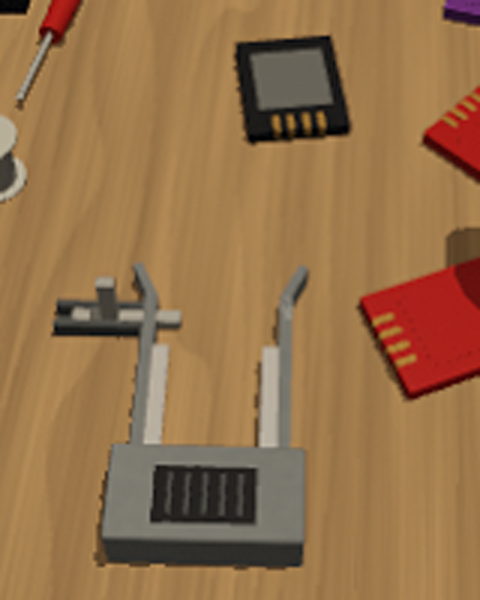

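View pics/b.png

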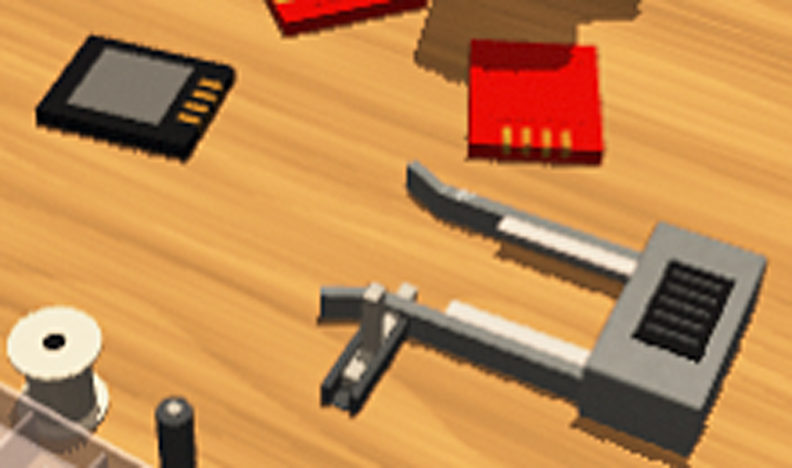

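```bash
cat > m.py <<'E'
from h import *
def conv(p,f,o): return (np.array(p,float)+.5)/f-.5+np.array(o)
S={}
for n,f,o,pk,bl,post in [("side",3,(190,150),[(236,42),(330,36),(349,127),(247,135)],[(113,444),(303,449),(303,543),(103,540)],[(104,281)]),
 ("scene",3.6,(210,180),[(40,110),(92,36),(234,68),(186,152)],[(580,367),(660,223),(766,262),(692,413)],[(374,291)])]:
    C=cam(n)
    a=cast(C,conv(pk,f,o),15); b=cast(C,conv(bl,f,o),45); p=cast(C,conv(post,f,o),60)
    for nm,q in (("pack",a),("block",b)):
        print(n,nm,np.round(q[:,:2]).tolist(),"c",q.mean(0)[:2].round(1),"x-dir",np.degrees(np.arctan2(*((q[2]+q[3]-q[0]-q[1])[[1,0]]))).round(1),np.degrees(np.arctan2(*((q[0]+q[3]-q[1]-q[2])[[1,0]]))).round(1),"len",np.linalg.norm(q[2]+q[3]-q[0]-q[1])/2,np.linalg.norm(q[0]+q[3]-q[1]-q[2])/2)
    print("post",p.round(1))
E
python3 m.py
```

```text
side pack [[599.0, -175.0], [511.0, -191.0], [489.0, -77.0], [577.0, -60.0]] c [ 543.9 -125.9] x-dir 100.8 10.4 len 116.83584860962006 89.71501697885984
side block [[640.0, 259.0], [509.0, 251.0], [505.0, 319.0], [636.0, 328.0]] c [572.3 289.3] x-dir 93.8 3.8 len 68.80235815223088 131.52975565515626
post [[666.2 134.   60. ]]
scene pack [[600.0, -172.0], [513.0, -192.0], [490.0, -81.0], [583.0, -59.0]] c [ 546.3 -126.2] x-dir 100.0 12.8 len 113.57009231252746 92.39722936013857
scene block [[645.0, 255.0], [512.0, 249.0], [510.0, 317.0], [644.0, 322.0]] c [577.8 285.8] x-dir 91.3 2.1 len 67.30316139101029 133.2467649805892
post [[666.8 132.6  60. ]]
```

The two views agree: the pack is near (545,-126) with heading about 100.5°, the dock origin is near (582,115) with heading about 92.5°, and the post is near (666,133). I'll move to a viewpoint above the dock.

>>> {"name": "arm_command", "arguments": {"offset": [[0,0,0],[0,0,0],[0,0,0],[0,0,0],[0,0,0],[0,0,0],[0,0,0]], "turn": [[0,0,-9.9],[0,0,-9.9],[0,0,-9.9],[0,0,-9.9],[0,0,-9.9],[0,0,-9.9],[0,0,-9.9]], "fingers": [45,45,45,45,45,45,45]}}

```text
clock: 0.98
tool_pos: [246.0, -574.1, 230.5]
tool_rot: [-0.001, 0.69, 0.724, 0.0]
contact_force: [0.0, -0.2, -0.1]
width: 38.5
grip_force: 0.0
```

>>> {"name": "arm_command", "arguments": {"offset": [[4.5,2.4,0],[4.5,2.4,0],[4.5,2.4,0],[4.5,2.4,0],[4.5,2.4,0],[4.5,2.4,0],[4.5,2.4,0],[4.5,2.4,0],[4.5,2.4,0],[4.5,2.4,0],[4.5,2.4,0],[4.5,2.4,0],[4.5,2.4,0],[4.5,2.4,0],[4.5,2.4,0],[4.5,2.4,0],[0,0,0],[0,0,0]], "turn": [[0,0,0],[0,0,0],[0,0,0],[0,0,0],[0,0,0],[0,0,0],[0,0,0],[0,0,0],[0,0,0],[0,0,0],[0,0,0],[0,0,0],[0,0,0],[0,0,0],[0,0,0],[0,0,0],[0,0,0],[0,0,0]], "fingers": [45,45,45,45,45,45,45,45,45,45,45,45,45,45,45,45,45,45]}}

```text
clock: 3.22
tool_pos: [598.0, 161.4, 230.6]
tool_rot: [-0.0, 0.691, 0.722, -0.001]
contact_force: [1.3, -0.1, 0.2]
width: 38.5
grip_force: 0.0
```

Run:
```python
from h import *
C=cam("wrist"); np.savez("w1.npz",K=C[0],d=C[1],P=C[2])
im=bot.capture("wrist"); im=im[:,:,::-1].copy(); cv2.imwrite("pics/w1.png",im)
cv2.imwrite("pics/w1b.png",cv2.resize(im,(792,594),interpolation=cv2.INTER_CUBIC))
s=bot.get_state(); print(s["clock"],s["tool_pos"],s["tool_rot"],s["width"])
```

```text
3.275 [598.01928358 160.85204311 230.8651446 ] [-1.62308877e-04  6.91768742e-01  7.22118933e-01 -4.77999322e-04] 38.63772337710423
```

View pics/w1b.png

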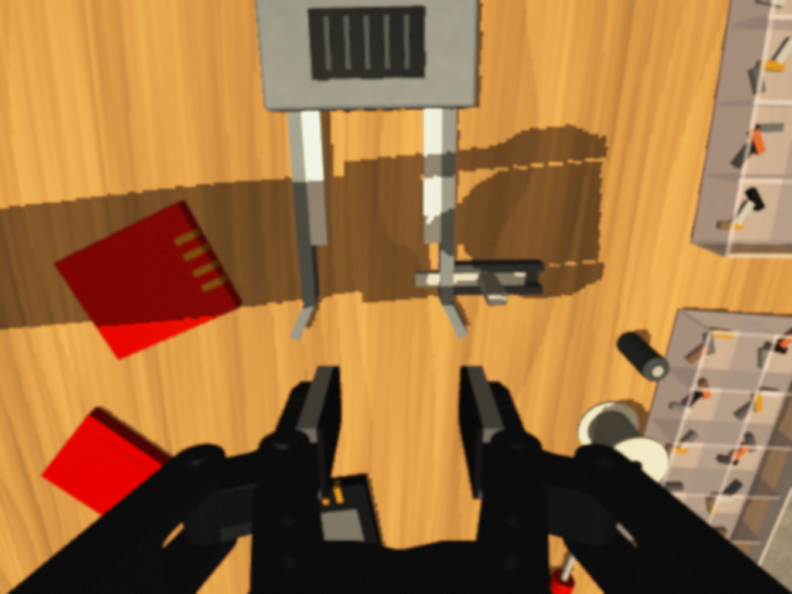

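The wrist view shows the dock walls, the bolt with its tip at (415,278), and the post top at about (496,298). The stop block's front corners are at (266,108) and (478,106).

Run:
```python
from h import *
w=np.load("w1.npz"); C=(w["K"],w["d"],w["P"])
f=lambda pts,z: cast(C,(np.array(pts,float)+.5)/1.4143-.5,z)[:,:2].round(1).tolist()
print("block",f([(266,108),(478,106)],45))
print("throat L out/in,R in/out",f([(304,305),(317,303),(440,303),(453,301)],22))
print("flare tips",f([(293,337),(301,338),(458,335),(466,333)],22))
print("post",f([(496,298)],60)); print("bolt tip",f([(415,272),(415,286)],14))
print("lips inner x45",f([(327,244),(424,243)],22)); print("lip at block",f([(322,110),(424,108)],22))
# finger/neighbour things
S=cam("side"); print("red1",cast(S,[(332,195),(360,178),(386,200),(362,216)],12)[:,:2].round().tolist())
print("red2",cast(S,[(310,246),(355,238),(371,264),(327,281)],12)[:,:2].round().tolist())
print("spool,cell base",cast(S,[(188,210),(178,236)],0)[:,:2].round().tolist())
print("screwdr",cast(S,[(197,183),(214,144)],5)[:,:2].round().tolist())
```

```text
block [[508.2, 249.1], [641.8, 255.8]]
throat L out/in,R in/out [[525.7, 108.4], [535.7, 110.5], [629.3, 114.6], [639.1, 116.6]]
flare tips [[516.6, 81.3], [522.8, 80.7], [645.2, 88.7], [651.3, 90.7]]
post [[663.1, 133.7]]
bolt tip [[609.3, 135.9], [609.9, 124.7]]
lips inner x45 [[543.5, 156.9], [614.4, 160.7]]
lip at block [[540.2, 249.6], [608.9, 253.8]]
red1 [[420.0, -75.0], [342.0, -144.0], [278.0, -69.0], [344.0, -10.0]]
red2 [[472.0, 92.0], [364.0, 60.0], [330.0, 131.0], [431.0, 183.0]]
spool,cell base [[792.0, -2.0], [798.0, 82.0]]
screwdr [[788.0, -94.0], [771.0, -257.0]]
```

>>> {"name": "arm_command", "arguments": {"offset": [[-1.5,3.2,0],[-1.5,3.2,0],[0,0,5],[0,0,5],[0,0,5],[0,0,3],[0,0,1.9],[0,0,0],[0,0,0]], "turn": [[0,0,-0.5],[0,0,0],[0,0,0],[0,0,0],[0,0,0],[0,0,0],[0,0,0],[0,0,0],[0,0,0]], "fingers": [45,45,45,45,45,45,45,45,45]}}

```text
clock: 4.4
tool_pos: [665.2, 134.4, 34.4]
tool_rot: [0.001, 0.689, 0.725, 0.001]
contact_force: [0.1, 0.2, 0.2]
width: 38.4
grip_force: 0.0
```

>>> {"name": "arm_command", "arguments": {"offset": [[0,0.6,0],[0,0.6,0],[0,0.6,0],[0,0.6,0],[0,0.6,0],[0,0.5,0],[0,0,0]], "turn": [[0,0,0],[0,0,0],[0,0,0],[0,0,0],[0,0,0],[0,0,0],[0,0,0]], "fingers": [45,45,45,45,45,45,45]}}

```text
clock: 5.28
tool_pos: [699.4, 136.5, 32.2]
tool_rot: [0.0, 0.688, 0.725, 0.0]
contact_force: [0.7, -0.8, 0.1]
width: 38.5
grip_force: 0.0
```

>>> {"name": "arm_command", "arguments": {"offset": [[0,0.2,0],[0,0.2,0],[0,0,0]], "turn": [[0,0,0],[0,0,0],[0,0,0]], "fingers": [45,45,45]}}

```text
clock: 5.65
tool_pos: [701.8, 136.6, 32.0]
tool_rot: [-0.001, 0.688, 0.725, -0.001]
contact_force: [-5.1, 0.7, 2.0]
width: 38.4
grip_force: 2.6
```

>>> {"name": "arm_command", "arguments": {"offset": [[0,0.2,0],[0,0,0],[0,0,0]], "turn": [[0,0,0],[0,0,0],[0,0,0]], "fingers": [45,45,45]}}

```text
clock: 6.02
tool_pos: [701.8, 136.6, 31.9]
tool_rot: [-0.003, 0.688, 0.725, -0.003]
contact_force: [-10.9, -0.6, 6.8]
width: 38.2
grip_force: 5.8
```

Run:
```python
from h import *
s=bot.get_state(); print(s["tool_pos"],s["contact_force"],s["width"],s["grip_force"])
im=bot.capture("wrist")[:,:,::-1].copy(); 
sd=bot.capture("side")[:,:,::-1].copy()
b=cv2.resize(sd[225:285,190:310],(480,240),interpolation=cv2.INTER_CUBIC)
a=cv2.resize(im,(480,360)); cv2.imwrite("pics/w2.png",np.vstack([a,b]))
```

```text
[701.8316246  136.60214409  31.89054858] [-10.90017917  -0.63742965   6.81211006] 38.23904677600894 5.783333480358124
```

View pics/w2.png

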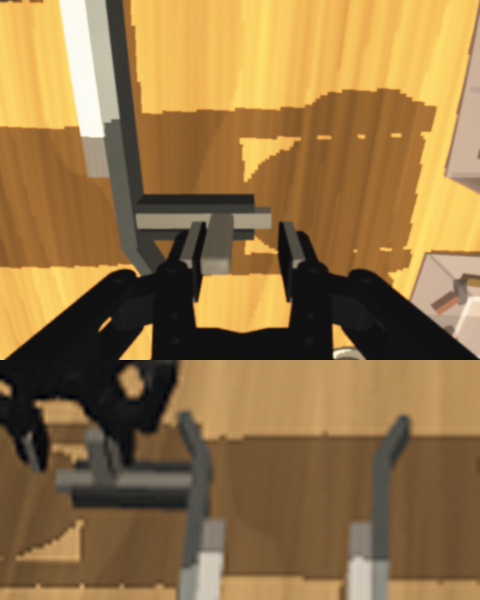

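Bolt is fully back: the tip is clear of the slot, and the force rises without further motion. Now back off, raise, and move to the pack's left side.

>>> {"name": "arm_command", "arguments": {"offset": [[0,-0.8,0],[0,0,-4],[0,0,-4],[0,0,-4],[0,0,0],[0,0,0],[0,0,0],[0,0,0],[0,0,0],[0,0,0],[0,0,0],[0,0,0]], "turn": [[0,0,0],[0,0,0],[0,0,0],[0,0,0],[0,0,10.3],[0,0,10.3],[0,0,10.3],[0,0,10.3],[0,0,10.3],[0,0,10.3],[0,0,10.3],[0,0,10.3]], "fingers": [45,45,45,45,60,60,60,60,60,60,60,60]}}

```text
clock: 7.62
tool_pos: [697.3, 136.4, 152.5]
tool_rot: [-0.0, 0.996, 0.089, 0.001]
contact_force: [-0.1, 0.3, 0.1]
width: 51.0
grip_force: 0.0
```

>>> {"name": "arm_command", "arguments": {"offset": [[-3.9,3.3,0],[-3.9,3.3,0],[-3.9,3.3,0],[-3.9,3.3,0],[-3.9,3.3,0],[-3.9,3.3,0],[-3.9,3.3,0],[0,0,0],[0,0,0]], "turn": [[0,0,0],[0,0,0],[0,0,0],[0,0,0],[0,0,0],[0,0,0],[0,0,0],[0,0,0],[0,0,0]], "fingers": [60,60,60,60,60,60,60,60,60]}}

```text
clock: 8.75
tool_pos: [471.4, -141.0, 152.7]
tool_rot: [0.0, 0.996, 0.092, 0.001]
contact_force: [-0.5, 0.7, 0.0]
width: 51.2
grip_force: 0.0
```

Run:
```python
from h import *
C=cam("wrist"); np.savez("w3.npz",K=C[0],d=C[1],P=C[2])
im=bot.capture("wrist")[:,:,::-1].copy(); cv2.imwrite("pics/w3.png",im)
s=bot.get_state(); print(s["clock"],s["tool_pos"],s["tool_rot"],s["width"],s["contact_force"])
```

```text
8.8 [ 471.53043827 -140.56585208  152.60070596] [1.64624822e-04 9.95706898e-01 9.25597172e-02 6.67644827e-04] 51.42561835387953 [-0.86370326  0.36948844  0.34750932]
```

View pics/w3.png

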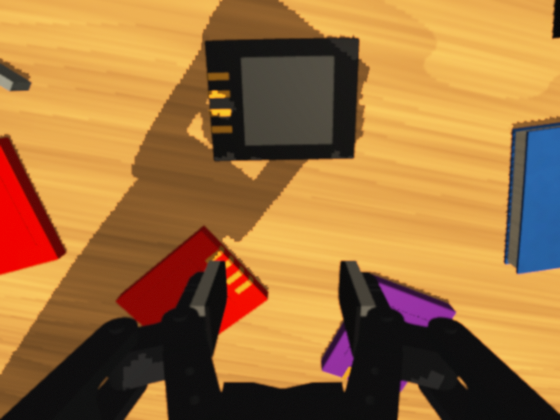

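The pack's top corners are at about (206,42), (357,38), (354,158) and (214,160). The red and purple look-alikes' nearest corners are at about (204,228), (268,295) and (372,272).

Run:
```python
from h import *
w=np.load("w3.npz"); C=(w["K"],w["d"],w["P"])
im=cv2.imread("pics/w3.png"); m=(im.max(2)<35).astype(np.uint8); m[200:]=0
n,l,st,_=cv2.connectedComponentsWithStats(m); i=1+np.argmax(st[1:,4]); print(st[i])
q=cast(C,[(357,38),(354,158),(214,160),(206,42)],15); print(q.round(1)[:,:2].tolist(),q.mean(0))
# gray panel centroid
p=cast(C,[(357,38),(206,42),(354,158),(214,160)],15)
print("head",[np.degrees(np.arctan2(*(b-a)[[1,0]])).round(1) for a,b in ((p[0],p[1]),(p[2],p[3]))],[np.linalg.norm(b-a).round(1) for a,b in ((p[0],p[1]),(p[2],p[3]),(p[0],p[2]),(p[1],p[3]))])
print("red,purple",cast(C,[(204,228),(268,295),(372,272),(455,310)],12)[:,:2].round().tolist())
```

```text
[ 206   39  151  120 7439]
[[596.7, -175.1], [508.7, -194.6], [486.2, -82.6], [573.5, -65.4]] [ 541.27587376 -129.42810547   15.        ]
head [np.float64(102.0), np.float64(101.4)] [np.float64(112.1), np.float64(114.3), np.float64(90.2), np.float64(89.0)]
red,purple [[424.0, -81.0], [367.0, -148.0], [408.0, -238.0], [382.0, -330.0]]
```

>>> {"name": "arm_command", "arguments": {"offset": [[0,0,4],[0,0,4],[0,0,4],[0,0,2],[0,0,1.1],[0,0,0],[0,0,0]], "turn": [[0,0,-0.9],[0,0,0],[0,0,0],[0,0,0],[0,0,0],[0,0,0],[0,0,0]], "fingers": [60,60,60,60,60,60,60]}}

```text
clock: 9.68
tool_pos: [472.1, -141.1, 2.5]
tool_rot: [0.001, 0.995, 0.1, 0.001]
contact_force: [-0.4, -0.2, -0.2]
width: 51.3
grip_force: 0.0
```

>>> {"name": "arm_command", "arguments": {"offset": [[0.5,0,0],[0.5,0,0],[0.5,0,0],[0.53,-0.03,0],[0.53,-0.03,0],[0.53,-0.03,0],[0.53,-0.03,0],[0.53,-0.03,0],[0.53,-0.03,0],[0.53,-0.03,0],[0.53,-0.03,0],[0.53,-0.03,0],[0.53,-0.03,0],[0,0,0],[0,0,0]], "turn": [[0,0,0],[0,0,0],[0,0,0],[0,0,0.85],[0,0,0.85],[0,0,0.85],[0,0,0.85],[0,0,0.85],[0,0,0.85],[0,0,0.85],[0,0,0.85],[0,0,0.85],[0,0,0.85],[0,0,0],[0,0,0]], "fingers": [60,60,60,60,60,60,60,60,60,60,60,60,60,60,60]}}

```text
clock: 11.55
tool_pos: [538.3, -128.0, 1.6]
tool_rot: [0.0, 1.0, 0.026, 0.001]
contact_force: [0.2, 0.0, 0.3]
width: 51.0
grip_force: 0.0
```

>>> {"name": "arm_command", "arguments": {"offset": [[-1,0,0],[-1,0,0],[0,0,-5],[0,0,-5],[0,0,-5],[0,0,0],[0,0,0],[0,0,0],[0,0,0],[0,0,0],[0,0,0],[0,0,0],[0,0,0],[0,0,0],[-4.4,3.9,0],[-4.5,3.9,0],[0,0,0],[0,0,0]], "turn": [[0,0,0],[0,0,0],[0,0,0],[0,0,0],[0,0,0],[0,0,-10],[0,0,-10],[0,0,-10],[0,0,-10],[0,0,-10],[0,0,-10],[0,0,-10],[0,0,-10],[0,0,-10],[0,0,0],[0,0,0],[0,0,0],[0,0,0]], "fingers": [60,60,60,60,60,60,60,60,60,60,60,60,60,60,60,60,60,60]}}

```text
clock: 13.8
tool_pos: [599.3, -213.5, 150.7]
tool_rot: [-0.001, 0.689, 0.725, -0.0]
contact_force: [0.2, -0.6, 0.3]
width: 51.4
grip_force: 0.0
```

Run:
```python
from h import *
C=cam("wrist"); np.savez("w4.npz",K=C[0],d=C[1],P=C[2])
im=bot.capture("wrist")[:,:,::-1].copy(); cv2.imwrite("pics/w4.png",im)
s=bot.get_state(); print(s["clock"],s["tool_pos"],s["tool_rot"],s["width"])
```

```text
13.85 [ 599.29210619 -213.08858162  151.14786548] [-4.19018495e-04  6.88360766e-01  7.25368375e-01 -3.09928075e-05] 51.499423031016164
```

View pics/w4.png

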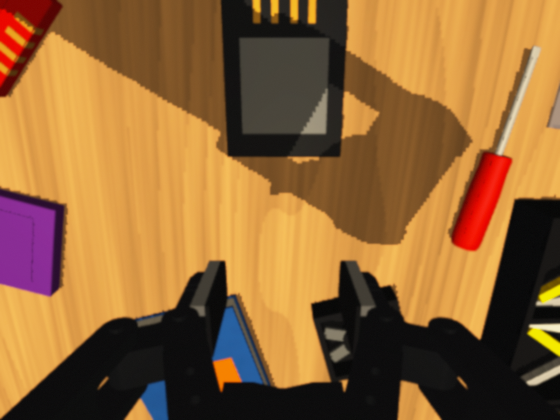

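The pack's rear top corners are at (229,157) and (340,155), and its panel spans (241,38) to (326,133). The book and fan sit behind, with their nearest points at (238,296) and (313,300)–(390,287).

Run:
```python
from h import *
w=np.load("w4.npz"); C=(w["K"],w["d"],w["P"])
r=cast(C,[(229,157),(340,155),(222.5,30),(345.5,30),(241,38),(328,38),(326,133),(243,133)],15)[:,:2]
a=lambda v:np.degrees(np.arctan2(v[1],v[0])).round(2)
print(r.round(1).tolist()); print("rear mid",r[:2].mean(0),"rear angle",a(r[1]-r[0]),"side",a(r[2]-r[0]),a(r[3]-r[1]),"panel",a(r[4:6].sum(0)-r[6:].sum(0)),a(r[5]-r[4]),a(r[6]-r[7]))
print("fan",cast(C,[(313,300),(390,287)],25)[:,:2].round().tolist(),"book",cast(C,[(238,296)],22).round().tolist())
```

```text
[[553.3, -187.7], [642.8, -181.4], [547.9, -93.8], [637.6, -89.2], [561.5, -98.6], [625.3, -95.3], [629.9, -164.5], [564.3, -167.9]]
rear mid [ 598.0288401  -184.52472906] rear angle 4.01 side 93.32 93.2 panel 93.06 2.97 2.97
fan [[631.0, -312.0], [698.0, -295.0]] book [[563.0, -313.0, 22.0]]
```

The pack is on the dock axis, heading 93.2° against the dock's 93°. Lower behind it and push.

>>> {"name": "arm_command", "arguments": {"offset": [[0,0,4],[0,0,4],[0,0,4],[0,0,2],[0,0,1],[0,0,0],[0.8,0,0],[0.8,0,0],[0.6,0,0],[0.8,0,0],[0.8,0,0],[0.8,0,0],[0.8,0,0],[0.8,0,0],[0.8,0,0],[0.8,0,0],[0.8,0,0],[0.8,0,0],[0.8,0,0],[0.8,0,0]], "turn": [[0,0,0],[0,0,0],[0,0,0],[0,0,0],[0,0,0],[0,0,0],[0,0,0],[0,0,0],[0,0,0],[0,0,0],[0,0,0],[0,0,0],[0,0,0],[0,0,0],[0,0,0],[0,0,0],[0,0,0],[0,0,0],[0,0,0],[0,0,0]], "fingers": [60,60,60,60,60,60,60,60,60,60,60,60,60,60,60,60,60,60,60,60]}}

```text
clock: 16.35
tool_pos: [594.4, -103.3, 1.2]
tool_rot: [-0.0, 0.688, 0.725, -0.0]
contact_force: [0.8, -4.1, 2.7]
width: 51.1
grip_force: 1.7
```

>>> {"name": "arm_command", "arguments": {"offset": [[0.8,0,0],[0.8,0,0],[0.8,0,0],[0.8,0,0],[0.8,0,0],[0.8,0,0],[0.5,0,0],[0,0,0],[0,0,0]], "turn": [[0,0,0],[0,0,0],[0,0,0],[0,0,0],[0,0,0],[0,0,0],[0,0,0],[0,0,0],[0,0,0]], "fingers": [60,60,60,60,60,60,60,60,60]}}

```text
clock: 17.48
tool_pos: [591.0, -50.3, 0.6]
tool_rot: [-0.001, 0.688, 0.725, -0.0]
contact_force: [-1.0, 0.3, -0.2]
width: 51.4
grip_force: 0.0
```

Run:
```python
from h import *
C=cam("wrist"); np.savez("w5.npz",K=C[0],d=C[1],P=C[2])
im=bot.capture("wrist")[:,:,::-1].copy(); cv2.imwrite("pics/w5.png",im)
s=bot.get_state(); print(s["clock"],s["tool_pos"],s["tool_rot"],s["width"],s["contact_force"])
```

```text
17.525 [591.09420596 -50.46988561   0.656552  ] [-8.33283806e-04  6.88467797e-01  7.25266425e-01 -1.00226013e-04] 50.84816597632302 [-0.35624791  0.17688917  0.49897156]
```

View pics/w5.png

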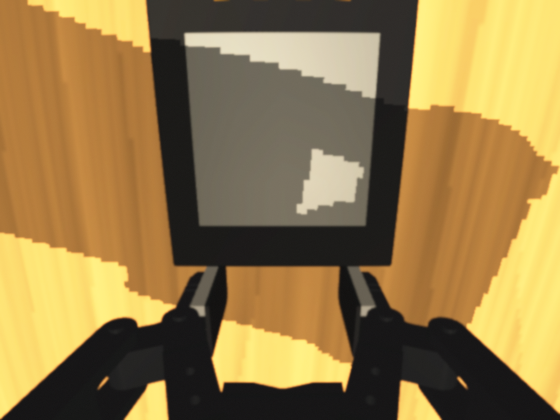

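The pack is square and centred on the fingers: its rear edge runs (175,265) to (391,265). Continue in.

>>> {"name": "arm_command", "arguments": {"offset": [[0.6,0,0],[0.7,0,0],[0.7,0,0],[0.7,0,0],[0.7,0,0],[0.7,0,0],[0.7,0,0],[0.7,0,0],[0.7,0,0],[0.7,0,0]], "turn": [[0,0,0],[0,0,0],[0,0,0],[0,0,0],[0,0,0],[0,0,0],[0,0,0],[0,0,0],[0,0,0],[0,0,0]], "fingers": [60,60,60,60,60,60,60,60,60,60]}}

```text
clock: 18.77
tool_pos: [588.1, 18.4, 1.3]
tool_rot: [-0.0, 0.688, 0.725, 0.0]
contact_force: [0.2, -2.0, -1.4]
width: 51.3
grip_force: 0.7
```

>>> {"name": "arm_command", "arguments": {"offset": [[0.6,0,0],[0.7,0,0],[0.7,0,0],[0.7,0,0],[0.7,0,0],[0.7,0,0],[0.7,0,0],[0.7,0,0],[0.7,0,0],[0.7,0,0],[0.7,0,0],[0.7,0,0],[0.7,0,0]], "turn": [[0,0,0],[0,0,0],[0,0,0],[0,0,0],[0,0,0],[0,0,0],[0,0,0],[0,0,0],[0,0,0],[0,0,0],[0,0,0],[0,0,0],[0,0,0]], "fingers": [60,60,60,60,60,60,60,60,60,60,60,60,60]}}

```text
clock: 20.4
tool_pos: [583.4, 108.3, 1.3]
tool_rot: [-0.0, 0.688, 0.725, -0.0]
contact_force: [0.0, -1.4, -1.1]
width: 51.2
grip_force: 0.8
```

Force is low, so the pack is gliding in. About 17 mm remains; finish slowly.

>>> {"name": "arm_command", "arguments": {"offset": [[0.4,0,0],[0.4,0,0],[0.4,0,0],[0.2,0,0],[0,0,0]], "turn": [[0,0,0],[0,0,0],[0,0,0],[0,0,0],[0,0,0]], "fingers": [60,60,60,60,60]}}

```text
clock: 21.02
tool_pos: [582.7, 122.2, 1.4]
tool_rot: [-0.0, 0.688, 0.725, 0.0]
contact_force: [-0.7, -0.8, -1.1]
width: 50.9
grip_force: 0.0
```

>>> {"name": "arm_command", "arguments": {"offset": [[0.2,0,0],[0.2,0,0],[0,0,0]], "turn": [[0,0,0],[0,0,0],[0,0,0]], "fingers": [60,60,60]}}

```text
clock: 21.4
tool_pos: [582.7, 125.7, 1.4]
tool_rot: [0.0, 0.688, 0.725, 0.0]
contact_force: [1.8, -2.4, -0.3]
width: 51.1
grip_force: 1.4
```

>>> {"name": "arm_command", "arguments": {"offset": [[0.2,0,0],[0,0,0],[0,0,0]], "turn": [[0,0,0],[0,0,0],[0,0,0]], "fingers": [60,60,60]}}

```text
clock: 21.78
tool_pos: [583.1, 125.9, 1.5]
tool_rot: [0.002, 0.688, 0.726, -0.001]
contact_force: [2.4, -9.2, 0.4]
width: 51.2
grip_force: 4.4
```

>>> {"name": "arm_command", "arguments": {"offset": [[0.2,0,0],[0,0,0],[0,0,0]], "turn": [[0,0,0],[0,0,0],[0,0,0]], "fingers": [60,60,60]}}

```text
clock: 22.15
tool_pos: [583.3, 126.1, 1.5]
tool_rot: [0.003, 0.688, 0.726, -0.002]
contact_force: [2.4, -14.4, -0.4]
width: 51.3
grip_force: 7.5
```

The pack is home: force rises without motion at the expected depth. Back off, raise, and move over the post.

>>> {"name": "arm_command", "arguments": {"offset": [[-0.6,0,0],[-0.6,0,0],[0,0,-4],[0,0,-5],[0,0,-4],[0.5,5,0],[0.7,5.7,0],[0,0,0],[0,0,0]], "turn": [[0,0,0],[0,0,0],[0,0,0],[0,0,0],[0,0,0],[0,0,0],[0,0,0],[0,0,0],[0,0,0]], "fingers": [60,60,60,60,60,45,45,45,45]}}

```text
clock: 23.28
tool_pos: [688.5, 135.7, 130.6]
tool_rot: [-0.001, 0.688, 0.725, -0.0]
contact_force: [0.4, 0.1, -0.4]
width: 38.3
grip_force: 0.0
```

Run:
```python
from h import *
im=bot.capture("wrist")[:,:,::-1].copy(); cv2.imwrite("pics/w6.png",im)
s=bot.get_state(); print(s["clock"],s["tool_pos"],s["tool_rot"],s["width"],s["contact_force"])
```

```text
23.325 [688.26387403 135.65052398 131.07131422] [-4.68371701e-04  6.88310989e-01  7.25415546e-01 -2.19004068e-04] 38.44506246247391 [ 0.90557942  0.8136388  -0.32696764]
```

View pics/w6.png

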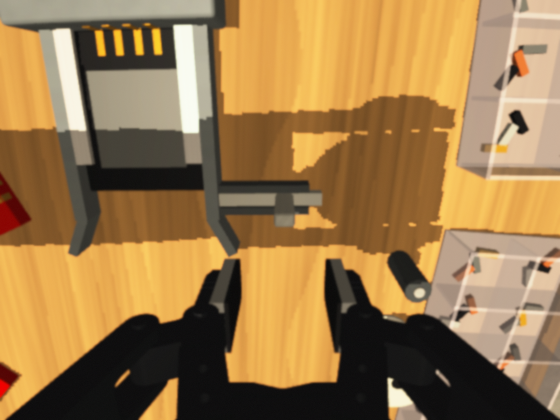

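The pack is home: its contacts are at the block and its rear edge, about row 190, is past the bolt line. The post at (285,210) lies between the fingers. Now lower and close the bolt.

>>> {"name": "arm_command", "arguments": {"offset": [[0,0,4],[0,0,3],[0,0,2],[0,0,0.9],[0,0,0],[0,-0.6,0],[0,-0.6,0],[0,-0.6,0],[0,-0.6,0],[0,-0.6,0],[0,-0.6,0],[0,-0.2,0],[0,0,0],[0,0,0]], "turn": [[0,0,0],[0,0,0],[0,0,0],[0,0,0],[0,0,0],[0,0,0],[0,0,0],[0,0,0],[0,0,0],[0,0,0],[0,0,0],[0,0,0],[0,0,0],[0,0,0]], "fingers": [45,45,45,45,45,45,45,45,45,45,45,45,45,45]}}

```text
clock: 25.08
tool_pos: [650.5, 133.4, 31.7]
tool_rot: [-0.001, 0.688, 0.725, -0.001]
contact_force: [-0.3, 0.3, -0.0]
width: 38.4
grip_force: 0.0
```

>>> {"name": "arm_command", "arguments": {"offset": [[0,-0.2,0],[0,-0.1,0],[0,0,0]], "turn": [[0,0,0],[0,0,0],[0,0,0]], "fingers": [45,45,45]}}

```text
clock: 25.45
tool_pos: [647.9, 133.3, 32.1]
tool_rot: [-0.0, 0.688, 0.725, -0.0]
contact_force: [0.4, 0.6, 0.1]
width: 38.4
grip_force: 0.2
```

>>> {"name": "arm_command", "arguments": {"offset": [[0,-0.2,0],[0,0,0],[0,0,0]], "turn": [[0,0,0],[0,0,0],[0,0,0]], "fingers": [45,45,45]}}

```text
clock: 25.82
tool_pos: [647.3, 133.2, 32.3]
tool_rot: [0.001, 0.688, 0.725, 0.001]
contact_force: [5.0, 0.4, -4.2]
width: 38.5
grip_force: 2.9
```

>>> {"name": "arm_command", "arguments": {"offset": [[0,-0.2,0],[0,0,0],[0,0,0]], "turn": [[0,0,0],[0,0,0],[0,0,0]], "fingers": [45,45,45]}}

```text
clock: 26.2
tool_pos: [647.1, 133.2, 32.3]
tool_rot: [0.003, 0.688, 0.725, 0.003]
contact_force: [13.5, 0.9, -10.1]
width: 38.4
grip_force: 6.6
```

>>> {"name": "arm_command", "arguments": {"offset": [[0,-0.2,0],[0,0,0],[0,0,0]], "turn": [[0,0,0],[0,0,0],[0,0,0]], "fingers": [45,45,45]}}

```text
clock: 26.58
tool_pos: [647.0, 133.2, 32.3]
tool_rot: [0.004, 0.689, 0.725, 0.005]
contact_force: [20.6, 2.0, -14.5]
width: 38.6
grip_force: 10.3
```

The bolt is hard against its shut stop. Release, raise and check.

>>> {"name": "arm_command", "arguments": {"offset": [[0,0.6,0],[0,0.7,0],[0,0,-4],[0,0,-5],[0,0,-5],[0,0,0],[0,0,0]], "turn": [[0,0,0],[0,0,0],[0,0,0],[0,0,0],[0,0,0],[0,0,0],[0,0,0]], "fingers": [45,45,45,45,45,45,45]}}

```text
clock: 27.45
tool_pos: [654.8, 133.6, 172.0]
tool_rot: [-0.0, 0.688, 0.725, -0.0]
contact_force: [-0.9, 0.6, -0.9]
width: 38.1
grip_force: 0.0
```

Run:
```python
from h import *
im=bot.capture("wrist")[:,:,::-1].copy(); cv2.imwrite("pics/w7.png",im)
s=bot.get_state(); print(s["clock"],s["tool_pos"],s["contact_force"])
```

```text
27.5 [654.10224353 133.56154914 170.55705223] [-0.28809403 -0.01742189 -0.27011044]
```

View pics/w7.png

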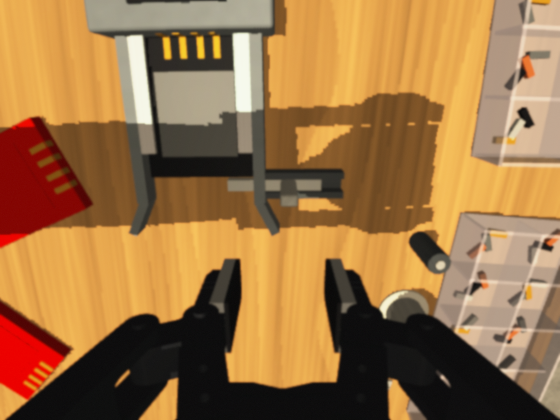

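The pack is home against the block, and the bolt tip at (228,185) sits in the slot behind the pack's rear edge (row 178). The robot touches nothing.

```bash
python3 -c "
from rig import bot
print(bot.job_done())"
```

```text
the job is handed in; nothing more can be done
None
```

I handed the job in at about 27.5 s: the bolt was drawn fully back, the pack slid fully home against the dock's end stop, and the bolt then pushed fully shut behind it, with the arm clear of everything and the other things on the bench untouched by the arm.

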